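Lock the swing clamp on the sloping fixture with the hex key

ROBOT

A 7-joint arm with a two-finger parallel gripper is mounted at the origin on the work surface. World frame = base frame: x ahead of the robot, y to its left, z up, the work surface at z = 0. Lengths are in m, angles in rad, forces in N, time in s.
With the tool pointing down it reaches from about 0.4 to 0.85 m from the base axis. Payload 10.4 kg.
Tool frame: the origin (TCP) lies between the finger pads; the fingertips stand 11 mm ahead of it and the grasp point (between the pads) lies 8 mm behind it; z points along the fingers, y is the line along which they close (so a half turn about z gives the same grasp; the last joint's range is limited). The gripper opens to 85 mm and grips with 20 to 120 N. Pads are 22 mm wide; open, the fingers measure 114 mm over their backs; the gripper's body (76 mm by 85 mm) begins 54 mm behind the grasp point. The pads swing forward as they close: fully open they stand 13 mm farther back than shut.
Start: joints at [-1.289, 0.332, -0.065, 1.46, 0.022, 1.35, -0.088], TCP at [0.188, 0.596, 0.207] pointing down, gripper open.
Joint ranges: [-2.6, 2.6], [-0.5, 2.12], [-1.47, 1.34], [0.16, 2.42], [-1.27, 4.41], [0.06, 2.06], [-2.6, 2.6]. Speed limits (rad/s): [2.22, 2.22, 2.79, 2.79, 3.14, 3.14, 3.14].

INTERFACE

Orientations are given as a unit quaternion [x, y, z, w].
In Python, from plant import manip, viewer gives the robot as it stands. The module is installed in compiled form; this text tells all that it offers.
- The arm moves only by the tool carry_out, never from a script. Its arguments are lists of equal length, an entry for each row: "xyz": the shift along the tool's x, y, z in m, a list of three; "twist": the turn, a rotation vector about the tool's x, y, z in rad, a list of three; "claw": the finger opening in m, from 0 to 0.0854. In form: {"xyz": [[dx, dy, dz], ...], "twist": [[ax, ay, az], ...], "claw": [claw, ...]}. A call has 1 to 10 rows; each row shifts and turns the commanded pose from where the row before left it, along the tool's axes as they then stand; what a row does not reach is not made up. A row lasts 1/8 s, in which the tool goes at most 62.5 mm and 10.7 degrees, less where a joint would pass 70% of its speed; a pose out of reach is approached as far as the arm can. A call is refused whole if a number of a shift passes 0.0625 or a number of a turn 0.188, either way. A call with a gripper value outside its range is refused whole. The fingers move at their own pace and stop on an object; the grip force is fixed at half the most. Time passes only in rows, so rows that do not move let the fingers close. It gives the time, the measured TCP pose, the force, the opening and the grip force at its end, in the units of the state.
- manip.state(): the state, without advancing time (a new reading comes with each control period).
- viewer.read_camera(name): name is "scene" or "top" or "wrist"; returns the picture (400x640x3 uint8, red, green, blue); there is no depth.
- viewer.camera_model(name): a dict with "camera_matrix" (3x3 intrinsics, pixels), "D" ([k1, k2, p1, p2, k3] as OpenCV has them; the pictures are not rectified), "extrinsics" (4x4, takes a point from world to camera coordinates). Camera axes: x right, y down, z forward; pixel columns grow to the right and rows downward; lengths in m; the calibration is good to about 2 mm. A picture is of the moment at which its call begins: read the wrist's pose just before it. camera_model takes no time and is no camera call; for the wrist camera it gives the pose at the moment of the call.
- manip.sign_off(): hands the job in; it is judged then, once.
Trained networks look in the newest picture that a camera, given by its name, has taken for a name from the list of things; names that differ only in an ending like _2 or _b are one class to them, and where a whole thing is asked for, a point or a joint stands for the part that bears it (a point fixed in the world has none). Each returns a list of dicts, best first, with "score" (0 to 1); they miss things now and then, are a little off and sometimes report something else, mostly with a low value. They report only what shows in the picture. A call takes as long as a camera call. They do not tell look-alikes from the thing itself.
- viewer.search_frame(camera, label): "bbox" ([centre column, centre row, width, height] in pixels, round what is visible of it).
- viewer.regions_of(camera, label): "region" (400x640 bool, what is visible of it) and "bbox" ([centre column, centre row, width, height] in pixels, round what is visible of it).
- viewer.tip_of(camera, label): "pixel" ([column, row] in pixels: a listed point, or the origin of a listed thing).
The state is a dict: "clock": time; "qpos": joint angles; "joint_velocities": joint speeds; "joint_efforts": joint torques, N m; "ee_pos": TCP position; "tcp_rot": TCP orientation; "contact_force": force on the tool from outside, world axes, zero at the start; "moment": the same for the moment, N m; "grip_width": opening from 0.0 (shut) to 1.0 (fully open); "grasp_force": force on a finger pad.
Only numpy, scipy, OpenCV 4.12 (cv2) and the standard library are available. Lean on these libraries where they do the work, as an engineer would, in place of code of your own. Each camera call takes 0.05 s, during which the arm holds its last target. There are 200 camera calls.

TASK

Lock the swing clamp on the sloping fixture: take the big T-handled hex key from its stand and, with the clamp still back at its stop, press it into the clamp's hex recess while turning it anticlockwise (seen from above the slope) a little at a time until it drops fully home. Then turn it clockwise as far as it goes, so that the clamp's arm lies over the plate, moving the arm only with the key, and leave the key standing in the recess, released. Leave the screwdriver, the bolt and the V-block alone.

Things in the scene. Friction and masses are not known exactly. Their poses are not given: they have to be found in the camera images.
- key_mid (a point): Centre, half-way up, of the loose T-handled steel hex key: 150 mm tall, 0.3 to 0.65 kg. z runs along it from foot to handle. The handle is a bar 28 x 28 mm in section and 110 mm long along x; its centre is 61 mm above this point on the axis. Under it: a round neck 24 mm thick, then a hexagon.
- key_foot (a point): Centre of the key's foot (lower end face), 75 mm below key_mid; same axes. The lowest 45 mm of the key are a hexagon 30 mm across flats, 34.6 over corners, with corners towards +x and -x; the last 10 mm taper to 27 mm over corners.
- stand: Dark steel block 90 x 90 x 50 mm, fixed to the table; origin at the centre of its underside. The key stands loosely upright in its round pocket, 43 mm wide and 40 mm deep (pocket floor at 10 mm).
- fixture: Fixed iron fixture, base plate 205 x 220 mm, carrying a slope of 170 x 210 mm that leans 30 degrees from horizontal, low edge at the fixture's -x. Origin at the underside, 70 mm below the seat. An aluminium plate lies on the upper part of the slope; the clamp turns in the middle.
- seat (a point): Centre of the floor of the clamp's hex recess. z: the clamp's axis and slope's normal, 30 degrees from vertical; x up the slope, y left along it. Recess: 32 mm across flats, mouth 28 mm above this point along z. How its flats stand varies and is not given: feel for it. At a wrong angle the key's foot stays about 21 mm above the floor; home, it stands on it.
- clamp: Swing clamp: hub 88 mm across with the hex recess, and an arm along its y reaching 116 mm from the axis, top 26 mm above the slope; origin at the seat, z the axis. It turns clockwise 0.65 rad from its back stop (arm along the seat's y) to its end stop, and starts within 0.1 rad of the back stop. Stiff (0.25 N m), stays where left; the recess turns with it.
- clamp_tip (a point): Point on the top of the clamp's arm, 100 mm from the axis; its x in the seat's frame is 0 at the back stop and 60 mm at the end stop.
- screwdriver: Bystander: green-handled screwdriver, 200 mm long, lying on the table.
- bolt: Bystander: steel hex bolt 114 mm long with a 30 mm head, lying on the table.
- vblock: Bystander: iron V-block 90 x 70 x 65 mm, on the table.
Not all that is in view belongs to the job. Of the things like the part that bears key_mid, leave any that is blue, purple or yellow; of the rest the smaller one is meant.

How it is judged:
On the way, in this order (a step that is already met when the one before it is completed fails the run):
1. the key is fully home in the recess while the clamp is still near its back stop (clamp tip under 25 mm up the slope) (distance between key_foot and seat below 0.006 m and angle between the z axis of key_foot and the z axis of seat, either way round below 0.15 rad and x of clamp_tip in the frame of seat below 0.025 m), for 0.2 s.
2. with the key home, the arm is turned over the plate (clamp tip more than 52 mm up the slope) (distance between key_foot and seat below 0.006 m and angle between the z axis of key_foot and the z axis of seat, either way round below 0.15 rad and x of clamp_tip in the frame of seat above 0.052 m), for 0.2 s.
At the end, for the whole second after the job is handed in: The clamp is turned to within about 0.1 rad of its end stop (clamp_tip more than 52 mm up the slope from the seat), and the key stands at rest, released, in the recess: its foot within 6 mm of the seat and its axis within 0.15 rad of the clamp's axis (all of step 2 and linear speed of key below 0.02 m/s); the robot touches nothing.
It fails at once if the gripper or arm pushes the clamp directly (over 2 N) (contact force between any of the fingers, the arm and clamp above 2 N).
It fails at once if the screwdriver, the bolt or the V-block is moved by more than 30 mm (distance of any of screwdriver, bolt, vblock from where it was at the start of the episode above 0.03 m).
It also fails if it takes over 51 s, if anything falls off the work surface, if the arm or the gripper's body presses on something with over 40 N, if the wrist force passes 120 N, or if a joint passes its speed limit or range.

## Working session

There is one attempt and no reset: what is moved stays moved. The work goes in short steps, Python scripts to look and compute and a tool call to move; the robot and the scene stay as the last step left them, time stands still between calls to the robot, and variables do not carry over. Pictures are saved under pics/ and viewed, at most 10 in all, crops included, and the job is handed in when it is done.

Besides the shell and the picture viewer there is one more tool, called after ">>>" as name(argument=value, ...), one argument or row to a line, values as JSON. carry_out: Moves the arm, as the interface text tells. Its arguments: {"type":"object","properties":{"xyz":{"type":"array","items":{"type":"array","items":{"type":"number"}}},"twist":{"type":"array","items":{"type":"array","items":{"type":"number"}}},"claw":{"type":"array","items":{"type":"number"}}},"required":["xyz","twist","claw"]}

```bash
mkdir -p pics; cat > h.py <<'E'
import numpy as np, cv2
from scipy.spatial.transform import Rotation as R
from plant import manip, viewer
def save(cam,name):
    im=viewer.read_camera(cam); cv2.imwrite('pics/'+name,im[:,:,::-1]); return im
def cam(name):
    m=viewer.camera_model(name); return np.array(m['camera_matrix']),np.array(m['D']),np.array(m['extrinsics'])
def ray(name,px):
    K,D,E=cam(name); u=cv2.undistortPoints(np.array([[px]],float),K,D)[0,0]
    d=E[:3,:3].T@np.array([u[0],u[1],1]); o=-E[:3,:3].T@E[:3,3]; return o,d/np.linalg.norm(d)
def atz(name,px,z):
    o,d=ray(name,px); return o+d*(z-o[2])/d[2]
def tri(obs):
    A=np.zeros((3,3));b=np.zeros(3);rs=[ray(n,p) for n,p in obs]
    for o,d in rs: P=np.eye(3)-np.outer(d,d);A+=P;b+=P@o
    x=np.linalg.solve(A,b); return x,[np.linalg.norm(np.cross(x-o,d)) for o,d in rs]
def proj(name,pts):
    K,D,E=cam(name); return cv2.projectPoints(np.atleast_2d(np.array(pts,float)),cv2.Rodrigues(E[:3,:3])[0],E[:3,3],K,D)[0][:,0]
E
python3 - <<'E'
from h import *
np.set_printoptions(precision=4,suppress=True)
a=save('scene','s0.png');b=save('top','t0.png')
cv2.imwrite('pics/both.png',cv2.resize(np.vstack([a,b])[:,:,::-1],(480,600)))
for c in ('scene','top'):
    print(c,cam(c)[2])
    for l in ('key_mid','key_foot','stand','fixture','seat','clamp_tip','clamp'):
        print(l,[(np.round(r['pixel']),round(r['score'],2)) for r in viewer.tip_of(c,l)][:4])
print(manip.state())
E
```

```text
scene [[-0.1203  0.9927 -0.0013  0.1528]
 [ 0.5542  0.0661 -0.8298 -0.242 ]
 [-0.8236 -0.1005 -0.5581  1.5987]
 [ 0.      0.      0.      1.    ]]
key_mid [(array([259., 257.]), 0.85), (array([372., 265.]), 0.83), (array([282., 155.]), 0.81), (array([294., 184.]), 0.8)]
key_foot [(array([284., 177.]), 0.97), (array([366., 300.]), 0.85), (array([264., 294.]), 0.8), (array([294., 209.]), 0.77)]
stand [(array([287., 246.]), 0.8)]
fixture [(array([462., 241.]), 0.57)]
seat [(array([467., 221.]), 0.72)]
clamp_tip [(array([509., 214.]), 0.85)]
clamp [(array([467., 218.]), 0.83)]
top [[ 0.0024 -1.     -0.0064 -0.091 ]
 [-0.9747 -0.001  -0.2235  0.6036]
 [ 0.2235  0.0068 -0.9747  1.2104]
 [ 0.      0.      0.      1.    ]]
key_mid [(array([376., 303.]), 0.96), (array([346., 186.]), 0.93), (array([347., 244.]), 0.89), (array([349., 122.]), 0.73)]
key_foot [(array([349., 245.]), 0.97), (array([274., 140.]), 0.76), (array([349., 192.]), 0.69), (array([371., 305.]), 0.63)]
stand [(array([347., 191.]), 0.59)]
fixture [(array([192., 211.]), 0.71)]
seat [(array([186., 207.]), 0.61)]
clamp_tip [(array([146., 206.]), 0.69)]
clamp [(array([183., 202.]), 0.82)]
{'clock': 0.8, 'qpos': array([-1.2886,  0.3322, -0.0647,  1.4601,  0.0216,  1.3499, -0.0885]), 'joint_velocities': array([-0.0007,  0.0009, -0.0003, -0.0003,  0.0018,  0.0011,  0.0008]), 'joint_efforts': array([ -0.0002, -62.5159,   0.0491, -39.1837,   0.0165,   0.0012,
        -0.    ]), 'ee_pos': array([0.1876, 0.5962, 0.207 ]), 'tcp_rot': array([0.1518, 0.9884, 0.0001, 0.    ]), 'contact_force': array([-0.2366,  0.055 ,  0.2857]), 'moment': array([-0.0179, -0.0112, -0.0272]), 'grasp_force': 0.0, 'grip_width': 0.9969544838738483}
```

View pics/s0.png

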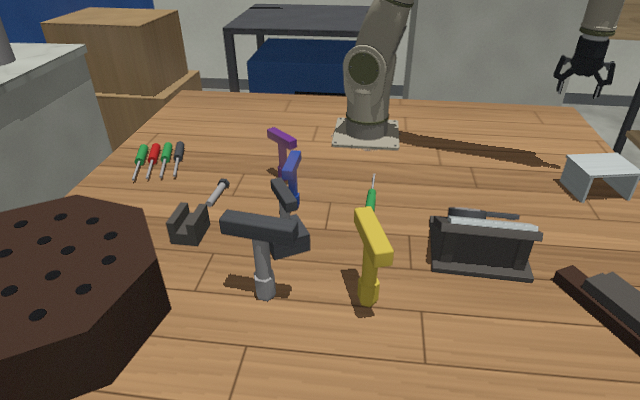

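View pics/t0.png

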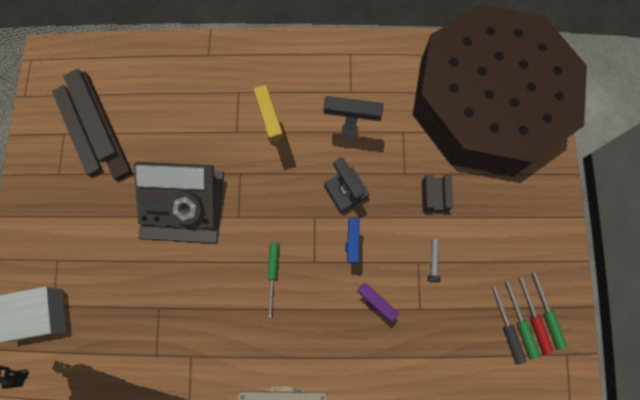

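Candidates for the key: purple (378,302), blue (354,240), yellow (267,112), a dark one standing free at (353,110) and a dark one in the stand at (350,180), all in the top picture. The coloured ones are excluded. Of the two dark ones, the one in the stand looks smaller and fits. I'll confirm that in a crop.

```bash
python3 - <<'E'
from h import *
np.set_printoptions(precision=4,suppress=True)
t=save('top','t1.png');s=save('scene','s1.png')
c=[cv2.resize(t[85:225,300:400],(400,560),interpolation=cv2.INTER_CUBIC),cv2.resize(s[165:265,200:320][:, :],(400,333),interpolation=cv2.INTER_CUBIC)]
s2=cv2.resize(t[150:250,125:235],(400,227*1),interpolation=cv2.INTER_CUBIC)
cv2.imwrite('pics/c1.png',np.hstack([c[0],np.vstack([c[1],s2])])[:,:,::-1])
for l in('key_mid','stand','clamp','fixture'):
  for n in('top','scene'):
    for r in viewer.regions_of(n,l)[:6]:
        q=r['region'].astype(np.uint8);mr=cv2.minAreaRect(cv2.findNonZero(q))
        print(l,n,round(r['score'],2),np.round(r['bbox']),q.sum(),np.round(cv2.boxPoints(mr)).tolist())
E
```

```text
key_mid top 0.73 [354. 118.  61.  48.] 1458 [[321.0, 137.0], [325.0, 96.0], [384.0, 100.0], [381.0, 142.0]]
key_mid top 0.73 [380. 304.  44.  38.] 625 [[355.0, 293.0], [366.0, 281.0], [399.0, 314.0], [387.0, 325.0]]
key_mid top 0.71 [349. 180.  31.  39.] 648 [[325.0, 165.0], [342.0, 155.0], [365.0, 193.0], [348.0, 204.0]]
key_mid top 0.62 [351. 239.  13.  44.] 573 [[344.0, 217.0], [359.0, 217.0], [359.0, 262.0], [344.0, 262.0]]
key_mid top 0.61 [269. 113.  30.  58.] 851 [[252.0, 88.0], [267.0, 83.0], [284.0, 139.0], [269.0, 144.0]]
key_mid scene 0.91 [259. 254.  82.  95.] 3098 [[208.0, 291.0], [221.0, 208.0], [300.0, 220.0], [287.0, 304.0]]
key_mid scene 0.88 [375. 256.  42.  98.] 2254 [[353.0, 208.0], [391.0, 205.0], [396.0, 303.0], [359.0, 305.0]]
key_mid scene 0.72 [293. 175.  20.  48.] 546 [[281.0, 201.0], [282.0, 151.0], [300.0, 151.0], [299.0, 201.0]]
key_mid scene 0.63 [283. 198.  27.  44.] 598 [[269.0, 180.0], [287.0, 174.0], [301.0, 213.0], [282.0, 219.0]]
key_mid scene 0.59 [282. 152.  30.  51.] 602 [[265.0, 129.0], [291.0, 122.0], [304.0, 171.0], [278.0, 177.0]]
stand top 0.79 [347. 190.  49.  46.] 841 [[321.0, 183.0], [352.0, 165.0], [371.0, 197.0], [340.0, 215.0]]
stand top 0.63 [176. 197.  85.  68.] 4856 [[131.0, 224.0], [134.0, 161.0], [216.0, 165.0], [214.0, 227.0]]
stand top 0.28 [272. 275.  13.  70.] 337 [[265.0, 310.0], [269.0, 242.0], [278.0, 242.0], [274.0, 310.0]]
stand scene 0.85 [292. 239.  43.  45.] 730 [[263.0, 223.0], [303.0, 212.0], [313.0, 250.0], [273.0, 261.0]]
stand scene 0.37 [285. 197.  27.  41.] 642 [[269.0, 180.0], [289.0, 174.0], [301.0, 213.0], [281.0, 219.0]]
clamp top 0.57 [172. 207.  68.  34.] 1153 [[141.0, 191.0], [203.0, 191.0], [203.0, 223.0], [141.0, 223.0]]
clamp scene 0.9 [484. 212.  65.  11.] 472 [[449.0, 208.0], [516.0, 208.0], [516.0, 218.0], [449.0, 218.0]]
fixture scene 0.91 [487. 246. 118.  76.] 6550 [[423.0, 270.0], [432.0, 204.0], [545.0, 218.0], [536.0, 284.0]]
```

View pics/c1.png

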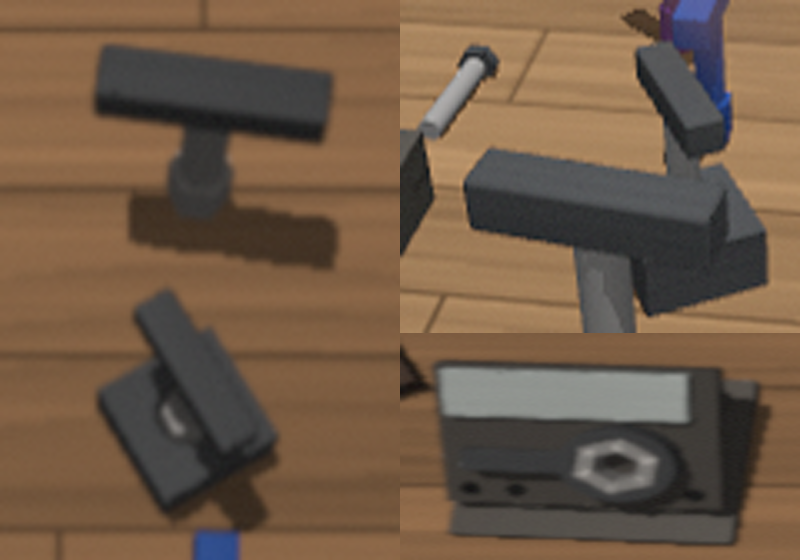

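The crop confirms it: the dark key in the stand (top ≈ (349,178)) is clearly smaller than the free dark one at (353,110), so it is the one meant. The recess mouth shows at top ≈ (184.7,208).

```bash
python3 - <<'E'
from h import *
np.set_printoptions(precision=4,suppress=True)
f=lambda p:[300+p[0]/4,85+p[1]/4]
P=[atz('top',f(p),0.16) for p in ((135,305),(170,290),(258,435),(222,455))]
print(np.array(P),np.mean(P,0))
print('key tri',tri([('top',(346,186)),('scene',(283,198))]))
print('stand',atz('top',(347,190),.025),tri([('top',(347,191)),('scene',(287,246))]))
print('seat',atz('top',(186,207),.07),'mouth',atz('top',(184.7,208),.094),tri([('top',(186,207)),('scene',(467,221))]))
print('tip',tri([('top',(146,206)),('scene',(509,214))]))
g=lambda p:[125+(p[0]-400)/(400/110),150+(p[1]-333)/2.27]
for p in ((452,540),(735,543)): print('base front',atz('top',g(p),.02))
for p in ((440,365),(690,372)): print('plate top',atz('top',g(p),.12))
M=cam('wrist')[2];s=manip.state();T=np.eye(4);T[:3,:3]=R.from_quat(s['tcp_rot']).as_matrix();T[:3,3]=s['ee_pos']
print('cam in tcp',np.linalg.inv(M@T)@[0,0,0,1],(M@T))
E
```

```text
[[ 0.6869 -0.1311  0.16  ]
 [ 0.6968 -0.1531  0.16  ]
 [ 0.6034 -0.2062  0.16  ]
 [ 0.5907 -0.1839  0.16  ]] [ 0.6445 -0.1686  0.16  ]
key tri (array([ 0.6328, -0.167 ,  0.126 ]), [np.float64(0.004217894978912384), np.float64(0.004217894978912366)])
stand [ 0.6473 -0.1709  0.025 ] (array([ 0.6509, -0.1686, -0.0027]), [np.float64(0.0038951252134281247), np.float64(0.003895125213428023)])
seat [0.5891 0.2591 0.07  ] mouth [0.5812 0.2554 0.094 ] (array([0.5902, 0.2615, 0.0659]), [np.float64(0.0012346771499610512), np.float64(0.0012346771499611101)])
tip (array([0.5864, 0.3575, 0.0925]), [np.float64(0.0021122637472908764), np.float64(0.0021122637472908478)])
base front [0.504  0.3979 0.02  ]
base front [0.5017 0.1819 0.02  ]
plate top [0.6932 0.3859 0.12  ]
plate top [0.684  0.2022 0.12  ]
cam in tcp [ 0.0676 -0.0007 -0.1667  1.    ] [[-0.0003  1.     -0.0003  0.0007]
 [-0.9635 -0.0004 -0.2676  0.0205]
 [-0.2676  0.0002  0.9635  0.1787]
 [ 0.      0.      0.      1.    ]]
```

>>> carry_out(
  xyz=[
    [-0.046,-0.021,-0.005],
    [-0.046,-0.021,-0.005],
    [-0.046,-0.021,-0.005],
    [-0.046,-0.021,-0.005],
    [-0.046,-0.021,-0.005],
    [-0.046,-0.021,-0.005],
    [-0.046,-0.021,-0.005],
    [-0.046,-0.021,-0.005],
    [-0.046,-0.021,-0.005],
    [-0.046,-0.021,-0.005],
  ],
  twist=[
    [0,0,0],
    [0,0,0],
    [0,0,0],
    [0,0,0],
    [0,0,0],
    [0,0,0],
    [0,0,0],
    [0,0,0],
    [0,0,0],
    [0,0,0],
  ],
  claw=[0.085,0.085,0.085,0.085,0.085,0.085,0.085,0.085,0.085,0.085],
)

```text
clock: 2.55
ee_pos: [0.5644, 0.2567, 0.2573]
tcp_rot: [0.152, 0.988, 0.0, 0.0]
contact_force: [0.5, -0.1, -0.3]
grip_width: 0.991
grasp_force: 0.0
```

>>> carry_out(
  xyz=[
    [0,0,0],
    [0,0,0],
    [0,0,0],
  ],
  twist=[
    [0,0,-0.15],
    [0,0,-0.15],
    [0,0,0],
  ],
  claw=[0.085,0.085,0.085],
)

```text
clock: 2.92
ee_pos: [0.5634, 0.2578, 0.2569]
tcp_rot: [0.003, 1.0, 0.0, -0.0]
contact_force: [-0.1, 0.4, 0.1]
grip_width: 0.997
grasp_force: 0.0
```

```bash
python3 - <<'E'
from h import *
np.set_printoptions(precision=4,suppress=True)
s=manip.state();print(s['clock'],s['ee_pos'],s['tcp_rot'],s['qpos'])
E_=cam('wrist');import pickle;pickle.dump(E_,open('w1.pkl','wb'))
save('wrist','w1.png')
for l in('seat','clamp_tip','clamp','fixture'):
    print(l,[(np.round(r['pixel'],1),round(r['score'],2)) for r in viewer.tip_of('wrist',l)][:2])
print(E_[0],proj('wrist',[[.59,.26,.07],[.576,.26,.094]]))
E
```

```text
2.925 [0.5634 0.2578 0.2569] [ 0.0029  1.      0.0001 -0.    ] [-0.6629  0.2977  0.205   1.4103 -0.0605  1.4397  1.1062]
seat [(array([319.2, 205.4]), 0.91)]
clamp_tip [(array([410.5, 204.4]), 0.79)]
clamp [(array([323.3, 204.3]), 0.83)]
fixture [(array([323.2, 191.6]), 0.8)]
[[313.6563   0.     321.3491]
 [  0.     313.6563 203.7416]
 [  0.       0.       1.    ]] [[323.8144 200.7028]
 [323.9231 193.9295]]
```

View pics/w1.png

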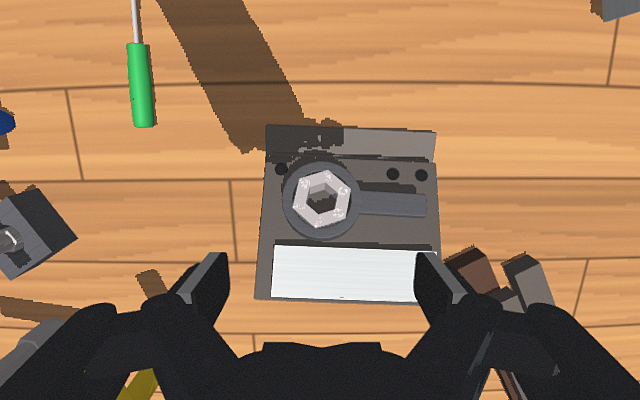

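```bash
cat > rect.py <<'E'
from h import *
import pickle,sys
def rectify(img,pk,out,seat=(.59,.26,.07),yaw=0,h=.028,sx=.14,sy=.19,sc=4000,off=(0,.0)):
    K,D,E=pickle.load(open(pk,'rb')); im=cv2.imread(img)
    B=(R.from_euler('z',yaw)*R.from_euler('y',-30,degrees=True)).as_matrix()
    H,W=int(sx*sc),int(sy*sc)
    v,u=np.mgrid[0:H,0:W]
    X=(H/2-v)/sc+off[0]; Y=(W/2-u)/sc+off[1]   # up = +x, left = +y
    P=np.array(seat)+X[...,None]*B[:,0]+Y[...,None]*B[:,1]+h*B[:,2]
    q=cv2.projectPoints(P.reshape(-1,3),cv2.Rodrigues(E[:3,:3])[0],E[:3,3],K,D)[0].reshape(H,W,2).astype(np.float32)
    o=cv2.remap(im,q[...,0],q[...,1],cv2.INTER_CUBIC)
    cv2.line(o,(W//2,0),(W//2,15),(0,0,255));cv2.line(o,(0,H//2),(15,H//2),(0,0,255))
    cv2.imwrite(out,o)
if __name__=='__main__': rectify('pics/w1.png','w1.pkl','pics/r1.png',off=(0,.035))
E
python3 rect.py
```

```text
(no output)
```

View pics/r1.png

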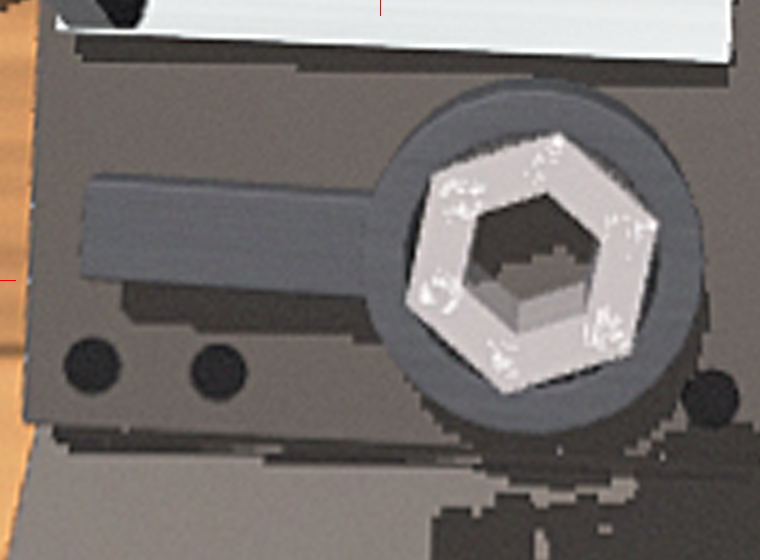

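The slope is yawed about -3°. The recess centre puts the seat at ≈ (0.594, 0.256, 0.07), which agrees with the top view. A hex corner lies about 11.6° clockwise of +x. The arm is at the back stop. Next, to the key.

>>> carry_out(
  xyz=[
    [-0.01,-0.053,-0.004],
    [-0.01,-0.053,-0.004],
    [-0.01,-0.053,-0.004],
    [-0.01,-0.053,-0.004],
    [-0.01,-0.053,-0.004],
    [-0.01,-0.053,-0.004],
    [-0.01,-0.053,-0.004],
    [-0.01,-0.053,-0.004],
  ],
  twist=[
    [0,0,0],
    [0,0,0],
    [0,0,0],
    [0,0,0],
    [0,0,0],
    [0,0,0],
    [0,0,0],
    [0,0,0],
  ],
  claw=[0.085,0.085,0.085,0.085,0.085,0.085,0.085,0.085],
)

```text
clock: 4.18
ee_pos: [0.6415, -0.1679, 0.2892]
tcp_rot: [0.003, 1.0, 0.0, 0.0]
contact_force: [0.5, 0.7, 1.0]
grip_width: 0.993
grasp_force: 0.0
```

>>> carry_out(
  xyz=[
    [0,0,0],
    [0,0,0],
    [0,0,0],
    [0,0,0],
    [0,0,0],
    [0,0,0],
    [0,0,0],
  ],
  twist=[
    [0,0,0.185],
    [0,0,0.185],
    [0,0,0.185],
    [0,0,0.185],
    [0,0,0.185],
    [0,0,0.185],
    [0,0,0.185],
  ],
  claw=[0.085,0.085,0.085,0.085,0.085,0.085,0.085],
)

```text
clock: 5.05
ee_pos: [0.6414, -0.1662, 0.2889]
tcp_rot: [0.608, 0.794, 0.0, -0.0]
contact_force: [-0.2, -0.5, 1.3]
grip_width: 0.994
grasp_force: 0.0
```

>>> carry_out(
  xyz=[
    [0,0,0],
    [0,0,0],
    [0,0,0],
    [0,0,0],
    [0,0,0],
    [0,0,0],
    [0,0,0],
    [0,0,0],
  ],
  twist=[
    [0,0,0.185],
    [0,0,0.185],
    [0,0,0.185],
    [0,0,0.185],
    [0,0,0.185],
    [0,0,0.185],
    [0,0,0.185],
    [0,0,0],
  ],
  claw=[0.085,0.085,0.085,0.085,0.085,0.085,0.085,0.085],
)

```text
clock: 6.05
ee_pos: [0.6414, -0.1662, 0.2888]
tcp_rot: [0.963, 0.27, -0.0, 0.0]
contact_force: [-0.2, -1.0, -0.6]
grip_width: 0.992
grasp_force: 0.0
```

```bash
python3 - <<'E'
from h import *
np.set_printoptions(precision=4,suppress=True)
s=manip.state();print(s['clock'],s['ee_pos'],s['tcp_rot'],s['qpos'])
r=R.from_quat(s['tcp_rot']).as_matrix();print('tool y yaw',np.degrees(np.arctan2(r[1,1],r[0,1])))
im=save('wrist','w2.png')
for q in viewer.regions_of('wrist','key_mid')[:3]:
    print(round(q['score'],2),np.round(q['bbox']))
a=np.radians(29.2);c=np.array([.6445,-.1686,.16]);u=np.array([np.cos(a),np.sin(a),0]);v=np.array([-u[1],u[0],0])
P=proj('wrist',[c+i*.055*u+j*.014*v for i,j in((1,1),(1,-1),(-1,-1),(-1,1))]);print(P)
cv2.polylines(im,[np.round(P).astype(int)],True,(255,0,0));cv2.imwrite('pics/w2o.png',im[:,:,::-1])
E
```

```text
6.05 [ 0.6414 -0.1662  0.2888] [ 0.9628  0.2703 -0.0001  0.0001] [-0.3943  0.5017  0.896   1.2496 -0.3846  1.5626 -0.5832]
tool y yaw -58.633880759797776
0.75 [266. 290.  68.  99.]
0.72 [463.  49. 156.  97.]
0.63 [327. 183.  29. 113.]
[[311.9127 128.5673]
 [342.3138 129.8507]
 [335.9816 241.2335]
 [308.3158 240.1863]]
```

View pics/w2o.png

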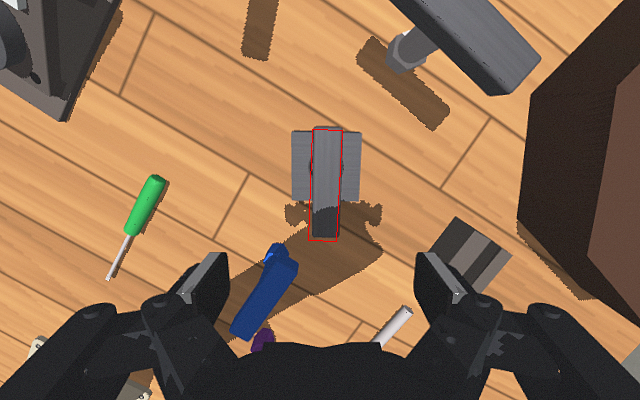

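The overlay matches the bar (312–341, 127–239) within about 2 mm and 1°. Descend and grip.

>>> carry_out(
  xyz=[
    [0.001,0.004,0],
    [0,0,0.05],
    [0,0,0.05],
    [0,0,0.035],
    [0,0,0.016],
    [0,0,0],
    [0,0,0],
    [0,0,0],
    [0,0,0],
    [0,0,0],
  ],
  twist=[
    [0,0,0.02],
    [0,0,0],
    [0,0,0],
    [0,0,0],
    [0,0,0],
    [0,0,0],
    [0,0,0],
    [0,0,0],
    [0,0,0],
    [0,0,0],
  ],
  claw=[0.085,0.085,0.085,0.085,0.085,0.085,0.015,0.015,0.015,0.015],
)

```text
clock: 7.4
ee_pos: [0.6444, -0.1694, 0.1382]
tcp_rot: [0.965, 0.26, 0.0, 0.0]
contact_force: [-0.5, -0.7, 0.2]
grip_width: 0.177
grasp_force: 0.0
```

```bash
python3 - <<'E'
from h import *
s=manip.state();print(s)
E
```

```text
{'clock': 7.4, 'qpos': array([-0.39157584,  0.58633085,  0.84614259,  1.46571524, -0.44610979,
        1.28941544, -0.54862669]), 'joint_velocities': array([-0.00025201,  0.0034319 , -0.00116284,  0.00256201, -0.00040708,
       -0.00212164,  0.00089555]), 'joint_efforts': array([ 2.74868746e-02, -6.22573829e+01,  1.76153201e+01, -3.49183810e+01,
        1.74963253e-02,  2.75634520e-03, -5.61100853e-05]), 'ee_pos': array([ 0.64435797, -0.16939576,  0.13817169]), 'tcp_rot': array([9.65492993e-01, 2.60428948e-01, 2.08718865e-04, 6.51717978e-06]), 'contact_force': array([-0.50144715, -0.73689436,  0.16423071]), 'moment': array([ 0.00961376, -0.04592443, -0.01001531]), 'grasp_force': 0.0, 'grip_width': 0.17713353147659452}
```

```bash
python3 - <<'E'
from h import *
a=save('wrist','w3.png');b=save('scene','s3.png')
cv2.imwrite('pics/c3.png',np.hstack([cv2.resize(a,(480,300)),cv2.resize(b[130:270,200:340],(300,300))])[:,:,::-1])
E
```

```text
(no output)
```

View pics/c3.png

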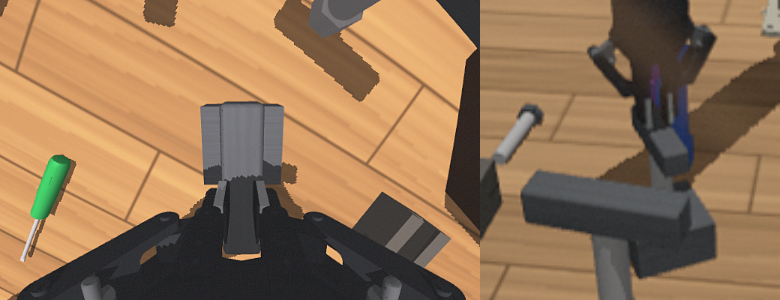

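>>> carry_out(
  xyz=[
    [0,0,0],
    [0,0,0],
    [0,0,0],
    [0,0,0],
  ],
  twist=[
    [0,0,0],
    [0,0,0],
    [0,0,0],
    [0,0,0],
  ],
  claw=[0,0,0,0],
)

```text
clock: 8.0
ee_pos: [0.6442, -0.1694, 0.1379]
tcp_rot: [0.966, 0.26, 0.0, -0.0]
contact_force: [-0.2, -0.3, 0.6]
grip_width: 0.001
grasp_force: 0.0
```

```bash
python3 - <<'E'
from h import *
a=save('wrist','w4.png');b=save('scene','s4.png')
cv2.imwrite('pics/c4.png',np.hstack([cv2.resize(a[110:360,160:480],(512,400)),cv2.resize(b[150:220,250:320],(288,400))])[:,:,::-1])
print(manip.state()['grip_width'])
E
```

```text
-0.0009832633285683104
```

View pics/c4.png

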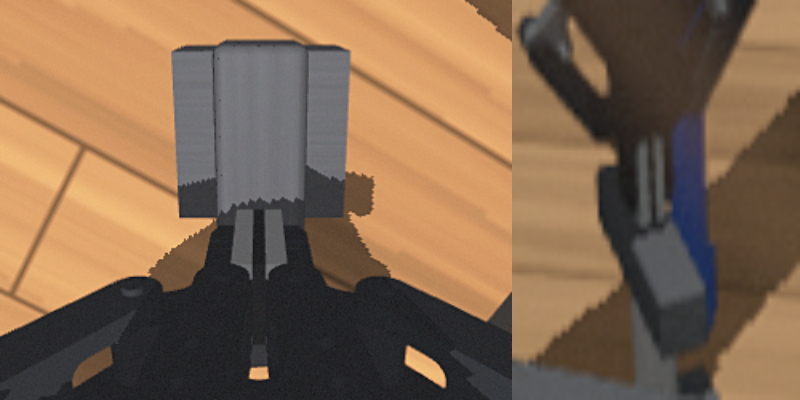

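```bash
python3 - <<'E'
from h import *
np.set_printoptions(precision=4,suppress=True)
f=lambda p:[300+p[0]/4,85+p[1]/4]
g=lambda p:[200+(p[0]-400)/3.333,165+p[1]/3.33]
for a,b in (((135,305),(720,100)),((170,290),(690,125)),((258,435),(640,50)),((222,455),(670,45))):
    print(tri([('top',f(a)),('scene',g(b))]))
# fingertip location in images
s=manip.state(); tip=s['ee_pos']+np.array([0,0,-.011])
print(tip,proj('scene',[tip])[0],proj('top',[tip])[0],proj('wrist',[tip])[0])
# large key
print('big',tri([('top',(353,106)),('scene',(260,222))]))
for z in (.10,.12,.16):
    print(z,[atz('wrist',(160+x/1.6,110+y/1.6),z) for x,y in ((218,42),(305,42))])
E
```

```text
(array([ 0.6836, -0.1305,  0.1703]), [np.float64(0.00028400548925987777), np.float64(0.0002840054892598979)])
(array([ 0.6969, -0.1506,  0.1582]), [np.float64(0.002546186260966623), np.float64(0.00254618626096663)])
(array([ 0.604 , -0.2042,  0.1553]), [np.float64(0.0025025798155313707), np.float64(0.002502579815531317)])
(array([ 0.5921, -0.1836,  0.1535]), [np.float64(0.0008439576715815752), np.float64(0.0008439576715816793)])
[ 0.6442 -0.1694  0.1269] [282.7924 200.436 ] [348.571  181.2718] [320.614  232.2953]
big (array([ 0.82  , -0.1769,  0.1946]), [np.float64(0.0022591111574042835), np.float64(0.002259111157404304)])
0.1 [array([ 0.6842, -0.1282,  0.1   ]), array([ 0.7017, -0.1583,  0.1   ])]
0.12 [array([ 0.6859, -0.1289,  0.12  ]), array([ 0.7017, -0.1561,  0.12  ])]
0.16 [array([ 0.6895, -0.1305,  0.16  ]), array([ 0.7018, -0.1518,  0.16  ])]
```

In the wrist view the shut pads end at row 241, on the bar's top face, and there was no contact. The real fingertips therefore sit about 40 mm farther back than I assumed: z ≈ -0.03 in the TCP frame, and the open view shows the same. The key is undisturbed, so I'll open, go 40 mm lower and grip again.

>>> carry_out(
  xyz=[
    [0,0,0],
    [0,0,0],
    [0,0,0],
    [0,0,0],
    [0,0,0],
    [0,0,0.015],
    [0,0,0.015],
    [0,0,0.01],
    [0,0,0],
  ],
  twist=[
    [0,0,0],
    [0,0,0],
    [0,0,0],
    [0,0,0],
    [0,0,0],
    [0,0,0],
    [0,0,0],
    [0,0,0],
    [0,0,0],
  ],
  claw=[0.085,0.085,0.085,0.085,0.085,0.085,0.085,0.085,0.085],
)

```text
clock: 9.22
ee_pos: [0.6436, -0.1692, 0.0966]
tcp_rot: [0.966, 0.26, -0.001, -0.0]
contact_force: [-0.4, 1.2, 0.5]
grip_width: 0.995
grasp_force: 0.0
```

>>> carry_out(
  xyz=[
    [0,0,0],
    [0,0,0],
    [0,0,0],
    [0,0,0],
    [0,0,0],
  ],
  twist=[
    [0,0,0],
    [0,0,0],
    [0,0,0],
    [0,0,0],
    [0,0,0],
  ],
  claw=[0,0,0,0,0],
)

```text
clock: 9.85
ee_pos: [0.6445, -0.1696, 0.0983]
tcp_rot: [0.966, 0.26, 0.0, 0.0]
contact_force: [0.2, -0.1, 3.9]
grip_width: 0.321
grasp_force: 59.9
```

```bash
python3 - <<'E'
from h import *
np.set_printoptions(precision=4,suppress=True)
s=manip.state();print(s['clock'],s['ee_pos'],s['tcp_rot'],s['grip_width'],s['grasp_force'],s['contact_force'],s['moment'],s['qpos'])
a=save('wrist','w5.png');b=save('scene','s5.png')
cv2.imwrite('pics/c5.png',np.hstack([cv2.resize(a[110:360,160:480],(512,400)),cv2.resize(b[150:220,250:320],(288,400))])[:,:,::-1])
E
```

```text
9.85 [ 0.6445 -0.1696  0.0983] [0.9655 0.2604 0.0004 0.0002] 0.32051346346795545 59.89624321460724 [ 0.1727 -0.0767  3.9309] [ 0.0022 -0.0717 -0.0107] [-0.3811  0.6204  0.8244  1.5064 -0.4717  1.2214 -0.5311]
```

View pics/c5.png

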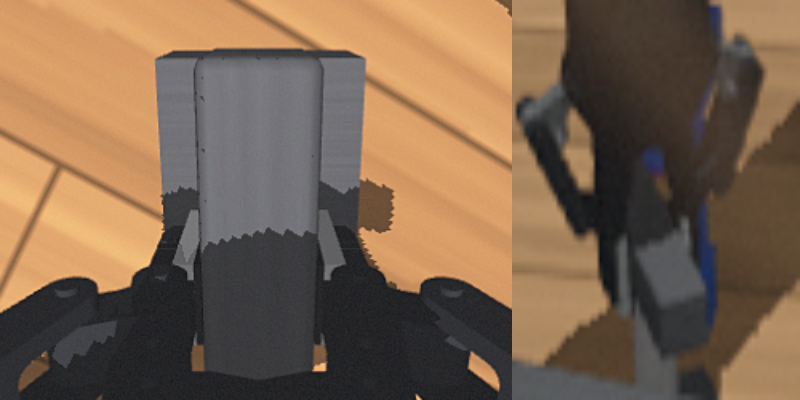

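Gripped: 27.4 mm opening, 60 N. The foot therefore lies 88 mm ahead of the TCP. Lift and carry.

>>> carry_out(
  xyz=[
    [0,0,-0.02],
    [0,0,-0.03],
    [0,0,-0.04],
    [0,0,-0.04],
    [0,0,-0.035],
    [0,0,0],
  ],
  twist=[
    [0,0,0],
    [0,0,0],
    [0,0,0],
    [0,0,0],
    [0,0,0],
    [0,0,0],
  ],
  claw=[0,0,0,0,0,0],
)

```text
clock: 10.7
ee_pos: [0.6449, -0.1702, 0.266]
tcp_rot: [0.966, 0.26, 0.002, 0.001]
contact_force: [0.8, 0.0, -4.3]
grip_width: 0.32
grasp_force: 60.2
```

>>> carry_out(
  xyz=[
    [0.011,-0.043,0],
    [0.011,-0.043,0],
    [0.011,-0.043,0],
    [0.011,-0.043,0],
    [0.011,-0.043,0],
    [0.011,-0.043,0],
    [0.011,-0.043,0],
    [0.011,-0.043,0],
    [0.011,-0.043,0],
    [0.011,-0.043,0],
  ],
  twist=[
    [0,0,0],
    [0,0,0],
    [0,0,0],
    [0,0,0],
    [0,0,0],
    [0,0,0],
    [0,0,0],
    [0,0,0],
    [0,0,0],
    [0,0,0],
  ],
  claw=[0,0,0,0,0,0,0,0,0,0],
)

```text
clock: 11.95
ee_pos: [0.5217, 0.2586, 0.2616]
tcp_rot: [0.965, 0.26, -0.001, 0.0]
contact_force: [0.6, 0.9, -5.0]
grip_width: 0.323
grasp_force: 61.2
```

```bash
cat > plan.py <<'E'
from h import *
import sys
np.set_printoptions(precision=4,suppress=True)
# usage: plan.py h psi  : foot height above seat, tool-y angle in slope frame(deg, ccw from up slope)
YAW=np.radians(-3.); SEAT=np.array([.594,.256,.07]); FT=np.array([.0005,0,.0883])
B=(R.from_euler('z',YAW)*R.from_euler('y',-30,degrees=True)).as_matrix()
def goal(h,psi):
    p=np.radians(psi); y=B[:,0]*np.cos(p)+B[:,1]*np.sin(p); z=-B[:,2]
    return np.c_[np.cross(y,z),y,z]
h,psi=float(sys.argv[1]),float(sys.argv[2])
s=manip.state(); T=R.from_quat(s['tcp_rot']).as_matrix(); p=s['ee_pos']
G=goal(h,psi); foot=p+T@FT
l=B.T@(foot-SEAT); q=B.T@T[:,1]
print('t',s['clock'],'ee',p,'foot in seat mm',l*1e3,'psi',np.degrees(np.arctan2(q[1],q[0])),'tilt err',np.degrees(np.arccos(-T[:,2]@B[:,2])))
print('F seat',B.T@s['contact_force'],'M',s['moment'],'w',s['grip_width'],s['grasp_force'],'q',s['qpos'])
print('rotvec (tool)',R.from_matrix(T.T@G).as_rotvec())
pg=SEAT+h*B[:,2]-G@FT
print('shift in present tool',T.T@(pg-p),'in goal tool axes',G.T@(pg-p))
c=cam('wrist')[2]; M=np.eye(4);M[:3,:3]=T;M[:3,3]=p; print('cam in tcp',(np.linalg.inv(c@M)[:3,3]))
E
python3 plan.py .073 15
```

```text
t 11.95 ee [0.5217 0.2586 0.2616] foot in seat mm [-10.8051  -0.9843 125.5205] psi -60.47397719147451 tilt err 30.110061910362575
F seat [-2.004   0.8972 -4.6147] M [-0.0008 -0.0155 -0.069 ] w 0.3230777182242381 61.23227119445801 q [-1.2042  0.2628  0.8163  1.5277 -0.1921  1.4364 -1.4228]
rotvec (tool) [-0.5235  0.2012 -1.2225]
shift in present tool [-0.0064 -0.005   0.0519] in goal tool axes [ 0.0092 -0.0317  0.0408]
cam in tcp [ 0.0668  0.0004 -0.1667]
```

>>> carry_out(
  xyz=[
    [0,0,0],
    [0,0,0],
    [0,0,0],
    [0,0,0],
    [0,0,0],
    [0,0,0],
    [0,0,0],
    [0,0,0],
    [0,0,0],
  ],
  twist=[
    [-0.0654,0.0251,-0.1528],
    [-0.0654,0.0251,-0.1528],
    [-0.0654,0.0251,-0.1528],
    [-0.0654,0.0251,-0.1528],
    [-0.0654,0.0251,-0.1528],
    [-0.0654,0.0251,-0.1528],
    [-0.0654,0.0251,-0.1528],
    [-0.0654,0.0251,-0.1528],
    [0,0,0],
  ],
  claw=[0,0,0,0,0,0,0,0,0],
)

```text
clock: 13.08
ee_pos: [0.5214, 0.2566, 0.2609]
tcp_rot: [0.608, 0.751, 0.152, 0.209]
contact_force: [-0.5, 0.6, -5.4]
grip_width: 0.324
grasp_force: 61.3
```

```bash
python3 plan.py .045 15
```

```text
t 13.075 ee [0.5214 0.2566 0.2609] foot in seat mm [ 32.4246  -2.6833 113.2943] psi 15.003461297226771 tilt err 0.09033371092766224
F seat [-3.1324  0.5766 -4.3981] M [0.0446 1.1735 0.0599] w 0.3238784938927023 61.34800672531128 q [-1.4509 -0.1744  0.6183  1.9584  0.5798  1.0433 -0.8393]
rotvec (tool) [-0.0015 -0.0003  0.0001]
shift in present tool [ 0.011  -0.0307  0.0683] in goal tool axes [ 0.011  -0.0308  0.0683]
cam in tcp [ 0.0669 -0.0006 -0.1669]
```

>>> carry_out(
  xyz=[
    [0.0055,-0.0154,0.01],
    [0.0055,-0.0154,0.01],
    [0,0,0.024],
    [0,0,0.024],
    [0,0,0],
  ],
  twist=[
    [0,0,0],
    [0,0,0],
    [0,0,0],
    [0,0,0],
    [0,0,0],
  ],
  claw=[0,0,0,0,0],
)

```text
clock: 13.7
ee_pos: [0.5286, 0.2586, 0.1857]
tcp_rot: [0.609, 0.75, 0.151, 0.21]
contact_force: [-0.5, -0.4, -4.3]
grip_width: 0.321
grasp_force: 61.4
```

```bash
python3 plan.py .025 15; python3 - <<'E'
from h import *
np.set_printoptions(precision=4,suppress=True)
a=save('wrist','w6.png');b=save('scene','s6.png');c=save('top','t6.png')
import pickle;pickle.dump(cam('wrist'),open('w6.pkl','wb'))
cv2.imwrite('pics/c6.png',np.hstack([cv2.resize(b[120:280,400:560],(400,400),interpolation=cv2.INTER_CUBIC),cv2.resize(a,(400,250))if 0 else cv2.resize(a[60:310,195:445],(400,400),interpolation=cv2.INTER_CUBIC)])[:,:,::-1])
s=manip.state();T=R.from_quat(s['tcp_rot']).as_matrix()
foot=s['ee_pos']+T@[.0005,0,.0883]; n=np.array([-.4993,.0262,.866]); seat=np.array([.594,.256,.07])
for k in('scene','top','wrist'):
    print(k,'foot',proj(k,[foot])[0],'mouth',proj(k,[seat+.028*n])[0],'seat',proj(k,[seat])[0])
    for l in('key_foot','key_mid','seat'): print(l,[(np.round(r['pixel'],1),round(r['score'],2)) for r in viewer.tip_of(k,l)][:5])
E
```

```text
t 13.7 ee [0.5286 0.2586 0.1857] foot in seat mm [ 1.0168 -0.6522 44.5549] psi 14.91208079235508 tilt err 0.21677787045164376
F seat [-2.5706 -0.433  -3.5326] M [0.0334 1.1455 0.0247] w 0.32095487446590143 61.35406494140625 q [-1.4397 -0.0712  0.6597  2.0497  0.571   0.8606 -0.8822]
rotvec (tool) [-0.0014  0.0035 -0.0015]
shift in present tool [ 0.0007 -0.0009  0.0196] in goal tool axes [ 0.0006 -0.0009  0.0196]
cam in tcp [ 0.0669 -0.0006 -0.1669]
scene foot [467.6143 201.0841] mouth [465.9271 208.767 ] seat [464.6397 220.4745]
key_foot [(array([286.9, 178.7]), 0.82), (array([367.9, 300.1]), 0.81), (array([216.5, 198.9]), 0.72), (array([470.4, 202.6]), 0.69), (array([293.7, 209.1]), 0.64)]
key_mid [(array([261.9, 256.9]), 0.95), (array([371.4, 269.4]), 0.82), (array([279.7, 155.6]), 0.79), (array([291.2, 184.2]), 0.74)]
seat []
top foot [181.425  209.6257] mouth [184.1544 208.434 ] seat [187.2483 205.2129]
key_foot [(array([184.8, 208.1]), 0.94), (array([369.5, 302.9]), 0.64), (array([353.5, 134.8]), 0.6), (array([353.8, 245.7]), 0.6), (array([274.8, 140.2]), 0.6)]
key_mid [(array([352.3, 121.4]), 0.9), (array([269. , 125.3]), 0.89), (array([377.4, 304.3]), 0.85), (array([348.9, 246. ]), 0.65)]
seat [(array([187.3, 206.9]), 0.74)]
wrist foot [321.7028 198.8259] mouth [318.3029 194.4075] seat [318.485  187.6582]
key_foot []
key_mid []
seat []
```

View pics/c6.png

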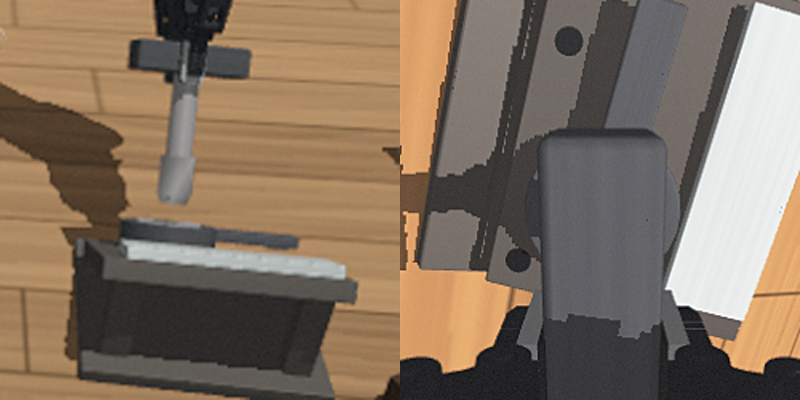

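>>> carry_out(
  xyz=[
    [0.001,-0.001,0.008],
    [0,0,0.008],
    [0,0,0.004],
    [0,0,0.002],
    [0,0,0],
  ],
  twist=[
    [0,0,0],
    [0,0,0],
    [0,0,0],
    [0,0,0],
    [0,0,0],
  ],
  claw=[0,0,0,0,0],
)

```text
clock: 14.92
ee_pos: [0.5392, 0.2597, 0.1678]
tcp_rot: [0.608, 0.75, 0.152, 0.21]
contact_force: [-1.5, -1.4, -5.1]
grip_width: 0.324
grasp_force: 61.3
```

```bash
python3 plan.py .02 15|head -4
```

```text
t 14.925 ee [0.5392 0.2597 0.1678] foot in seat mm [ 1.2935  1.2422 23.9011] psi 14.950300017914934 tilt err 0.07520359957163741
F seat [-3.7692 -1.4559 -3.7372] M [-0.4134  1.2518 -0.2518] w 0.3240228508675076 61.307862997055054 q [-1.4295 -0.0219  0.6822  2.0549  0.5463  0.7968 -0.8631]
rotvec (tool) [ 0.0011  0.0007 -0.0009]
shift in present tool [-0.0009 -0.0015  0.0039] in goal tool axes [-0.0009 -0.0015  0.0039]
```

>>> carry_out(
  xyz=[
    [0,0,0.003],
    [0,0,0.003],
    [0,0,0.002],
    [0,0,0],
  ],
  twist=[
    [0,0,0],
    [0,0,0],
    [0,0,0],
    [0,0,0],
  ],
  claw=[0,0,0,0],
)

```text
clock: 15.42
ee_pos: [0.5431, 0.2587, 0.1605]
tcp_rot: [0.608, 0.75, 0.152, 0.21]
contact_force: [0.1, -4.2, -6.6]
grip_width: 0.32
grasp_force: 61.2
```

```bash
python3 plan.py .02 15|head -4
```

```text
t 15.425 ee [0.5431 0.2587 0.1605] foot in seat mm [ 1.0585  0.4115 15.5953] psi 14.93522070296315 tilt err 0.09315999868228439
F seat [-3.0612 -4.2034 -5.9019] M [-1.065   1.3735 -0.5769] w 0.32002440180470515 61.19740426540375 q [-1.4239 -0.0018  0.6904  2.0567  0.5348  0.7738 -0.854 ]
rotvec (tool) [ 0.0004  0.0016 -0.0011]
shift in present tool [-0.0003 -0.0011 -0.0044] in goal tool axes [-0.0003 -0.0011 -0.0044]
```

>>> carry_out(
  xyz=[
    [-0.001,0,0.002],
    [0,0,0.002],
    [0,0,0.002],
    [0,0,0.002],
    [0,0,0],
  ],
  twist=[
    [0,0,-0.025],
    [0,0,-0.025],
    [0,0,-0.025],
    [0,0,-0.025],
    [0,0,0],
  ],
  claw=[0,0,0,0,0],
)

```text
clock: 16.05
ee_pos: [0.5475, 0.2586, 0.1543]
tcp_rot: [0.57, 0.78, 0.142, 0.217]
contact_force: [1.3, -4.7, -6.6]
grip_width: 0.318
grasp_force: 61.2
```

```bash
python3 plan.py .0 15|head -4
```

```text
t 16.05 ee [0.5475 0.2586 0.1543] foot in seat mm [1.7696 0.6411 7.9596] psi 20.716069629140513 tilt err 0.0988406740283614
F seat [-1.986  -4.6592 -6.5269] M [-1.312   1.0576 -0.8038] w 0.3182325797561722 61.190160512924194 q [-1.4171  0.0172  0.6971  2.0576  0.5227  0.7495 -0.7424]
rotvec (tool) [0.0017 0.0001 0.0998]
shift in present tool [ 0.     -0.0018  0.008 ] in goal tool axes [-0.0002 -0.0018  0.008 ]
```

>>> carry_out(
  xyz=[
    [-0.001,0,0.002],
    [0,0,0.002],
    [0,0,0.002],
    [0,0,0.001],
    [0,0,0.001],
    [0,0,0],
  ],
  twist=[
    [0,0,0],
    [0,0,0],
    [0,0,0],
    [0,0,0],
    [0,0,0],
    [0,0,0],
  ],
  claw=[0,0,0,0,0,0],
)

```text
clock: 16.8
ee_pos: [0.5516, 0.2578, 0.1476]
tcp_rot: [0.57, 0.78, 0.142, 0.217]
contact_force: [-0.3, -1.7, -5.6]
grip_width: 0.319
grasp_force: 61.3
```

```bash
python3 plan.py .0 15|head -4
```

```text
t 16.8 ee [0.5516 0.2578 0.1476] foot in seat mm [2.0346 0.1284 0.0885] psi 20.691301869750657 tilt err 0.10969824591658225
F seat [-3.0083 -1.6727 -4.777 ] M [-0.2934  1.3469 -0.2886] w 0.31861909971103 61.3058066368103 q [-1.4097  0.0367  0.7035  2.0587  0.5093  0.7261 -0.7312]
rotvec (tool) [ 0.0019 -0.0004  0.0993]
shift in present tool [ 0.0006 -0.0018  0.0001] in goal tool axes [ 0.0004 -0.0019  0.0001]
```

>>> carry_out(
  xyz=[
    [0,0,0.001],
    [0,0,0.001],
    [0,0,0.001],
    [0,0,0],
  ],
  twist=[
    [0,0,0],
    [0,0,0],
    [0,0,0],
    [0,0,0],
  ],
  claw=[0,0,0,0],
)

```text
clock: 17.3
ee_pos: [0.5534, 0.2604, 0.1473]
tcp_rot: [0.569, 0.78, 0.145, 0.217]
contact_force: [-18.9, -4.4, 20.0]
grip_width: 0.32
grasp_force: 67.0
```

```bash
python3 plan.py .0 15|head -4
```

```text
t 17.3 ee [0.5534 0.2604 0.1473] foot in seat mm [ 3.4137  3.1823 -0.9642] psi 20.69279936101925 tilt err 0.35153240084943915
F seat [-6.1519 -5.3366 26.5996] M [-0.4855  2.2575 -0.3488] w 0.3204587500743735 67.02371835708618 q [-1.408   0.0424  0.7035  2.0556  0.5034  0.7188 -0.7271]
rotvec (tool) [ 0.0046 -0.004   0.0994]
shift in present tool [-0.0014 -0.0039 -0.001 ] in goal tool axes [-0.0018 -0.0038 -0.001 ]
```

Foot on the floor: 27 N at h ≈ 0. The key is home. Ease off slightly, then turn clockwise.

>>> carry_out(
  xyz=[
    [0,0,-0.001],
    [0,0,0],
    [0,0,0],
    [0,0,0],
    [0,0,0],
    [0,0,0],
    [0,0,0],
    [0,0,0],
  ],
  twist=[
    [0,0,0],
    [0,0,0],
    [0,0,0.07],
    [0,0,0.07],
    [0,0,0.07],
    [0,0,0.07],
    [0,0,0.07],
    [0,0,0],
  ],
  claw=[0,0,0,0,0,0,0,0],
)

```text
clock: 18.3
ee_pos: [0.5524, 0.2593, 0.147]
tcp_rot: [0.697, 0.669, 0.179, 0.188]
contact_force: [-11.9, -3.0, 10.9]
grip_width: 0.323
grasp_force: 67.4
```

```bash
python3 plan.py .0 15|head -4
```

```text
t 18.3 ee [0.5524 0.2593 0.147 ] foot in seat mm [ 2.5147  1.85   -0.7651] psi 0.6105822688532977 tilt err 0.21193462637305194
F seat [-4.6979 -3.6398 15.2742] M [-0.6834  2.2838 -0.3687] w 0.32329425770007314 67.42589235305786 q [-1.4203  0.0404  0.7155  2.0577  0.5047  0.7214 -1.0785]
rotvec (tool) [ 0.0023 -0.0029 -0.2511]
shift in present tool [-0.0015 -0.0022 -0.0008] in goal tool axes [-0.0009 -0.0025 -0.0008]
```

>>> carry_out(
  xyz=[
    [0,0,0],
    [0,0,0],
    [0,0,0],
    [0,0,0],
    [0,0,0],
  ],
  twist=[
    [0,0,0.07],
    [0,0,0.07],
    [0,0,0.07],
    [0,0,0.07],
    [0,0,0],
  ],
  claw=[0,0,0,0,0],
)

```text
clock: 18.92
ee_pos: [0.5523, 0.2592, 0.147]
tcp_rot: [0.783, 0.565, 0.203, 0.162]
contact_force: [-13.7, -3.9, 11.3]
grip_width: 0.318
grasp_force: 66.7
```

```bash
cat > chk.py <<'E'
from plan import *
print('Mn',B[:,2]@s['moment'])
viewer.read_camera('top');viewer.read_camera('scene')
o=[]
for k in('top','scene'):
    r=viewer.tip_of(k,'clamp_tip'); print(k,[(np.round(x['pixel'],1),round(x['score'],2)) for x in r][:2])
    if r:o.append((k,r[0]['pixel']))
if len(o)==2:
    x,e=tri(o); print('tip in seat mm',B.T@(x-SEAT)*1e3,e)
for k,px in o:
    a,d=ray(k,px); t=((SEAT-a)@B[:,2]+.026)/(d@B[:,2]); print(k,'on plane',B.T@(a+t*d-SEAT)*1e3)
E
python3 chk.py 0 -16
```

```text
t 18.925 ee [0.5523 0.2592 0.147 ] foot in seat mm [ 2.6148  1.7717 -0.7407] psi -15.426653309151014 tilt err 0.2025941912829159
F seat [-6.0316 -4.5723 16.5093] M [-0.5402  2.3928 -0.1327] w 0.3184684721217338 66.66164517402649 q [-1.4295  0.0403  0.7251  2.058   0.5043  0.7214 -1.3578]
rotvec (tool) [ 0.0009 -0.0034  0.01  ]
shift in present tool [-0.0021 -0.002  -0.0008] in goal tool axes [-0.0021 -0.0019 -0.0007]
cam in tcp [ 0.0667 -0.0002 -0.1669]
Mn 0.2174533568064288
top [(array([151.4, 191. ]), 0.9)]
scene []
top on plane [42.1489 86.042  26.    ]
```

>>> carry_out(
  xyz=[
    [0,0,0],
    [0,0,0],
    [0,0,0],
    [0,0,0],
  ],
  twist=[
    [0,0,0.05],
    [0,0,0.05],
    [0,0,0.05],
    [0,0,0],
  ],
  claw=[0,0,0,0],
)

```text
clock: 19.62
ee_pos: [0.5523, 0.2592, 0.147]
tcp_rot: [0.823, 0.505, 0.215, 0.146]
contact_force: [-15.3, -5.3, 11.3]
grip_width: 0.323
grasp_force: 66.2
```

```bash
python3 chk.py 0 -25
```

```text
t 19.625 ee [0.5523 0.2592 0.147 ] foot in seat mm [ 2.6782  1.693  -0.7511] psi -24.007489708459598 tilt err 0.19723702424713294
F seat [-7.3747 -6.1067 17.2646] M [-1.0155  2.3779 -0.4294] w 0.32333988813371606 66.22036814689636 q [-1.4344  0.0403  0.7303  2.0582  0.504   0.7213 -1.5072]
rotvec (tool) [ 0.0004 -0.0034  0.0173]
shift in present tool [-0.0023 -0.0017 -0.0008] in goal tool axes [-0.0024 -0.0017 -0.0008]
cam in tcp [ 0.0667 -0.0001 -0.1669]
Mn 0.19737278725329294
top [(array([153.5, 185.2]), 0.93)]
scene [(array([509.4, 215.1]), 0.56)]
tip in seat mm [58.4654 82.1042 26.0867] [np.float64(0.0024962165612485653), np.float64(0.0024962165612487305)]
top on plane [58.0829 79.5415 26.    ]
scene on plane [47.0437 87.5933 26.    ]
```

>>> carry_out(
  xyz=[
    [0,0,0],
    [0,0,0],
    [0,0,0],
  ],
  twist=[
    [0,0,0.03],
    [0,0,0.03],
    [0,0,0],
  ],
  claw=[0,0,0],
)

```text
clock: 20.2
ee_pos: [0.5523, 0.2591, 0.147]
tcp_rot: [0.837, 0.481, 0.219, 0.14]
contact_force: [-14.8, -6.0, 13.4]
grip_width: 0.315
grasp_force: 69.0
```

```bash
python3 chk.py 0 -25
```

```text
t 20.2 ee [0.5523 0.2591 0.147 ] foot in seat mm [ 2.6817  1.6173 -0.7431] psi -27.309941964153662 tilt err 0.18728853116665253
F seat [-5.8397 -6.7634 18.8425] M [-1.78    2.3402  0.2204] w 0.3145426635051886 69.02931690216064 q [-1.4366  0.0403  0.7321  2.0584  0.5048  0.7215 -1.5657]
rotvec (tool) [ 0.0008 -0.0032 -0.0403]
shift in present tool [-0.0024 -0.0016 -0.0008] in goal tool axes [-0.0023 -0.0017 -0.0007]
cam in tcp [ 0.0667 -0.0001 -0.1669]
Mn 1.1408893890382539
top [(array([151.9, 184.8]), 0.78), (array([193.9, 210.7]), 0.55)]
scene [(array([508.4, 215.3]), 0.89)]
tip in seat mm [58.9457 82.9929 26.3181] [np.float64(0.0006191854398207427), np.float64(0.0006191854398208827)]
top on plane [58.9404 83.7599 26.    ]
scene on plane [56.7813 82.9481 26.    ]
```

End stop reached: torque rose to 1.1 N m and the tip is at x ≈ 59 mm. Relax a little, release and retreat along the axis.

>>> carry_out(
  xyz=[
    [0,0,0],
    [0,0,0],
    [0,0,0],
    [0,0,0],
    [0,0,0],
    [0,0,0],
    [0,0,0],
  ],
  twist=[
    [0,0,-0.03],
    [0,0,0],
    [0,0,0],
    [0,0,0],
    [0,0,0],
    [0,0,0],
    [0,0,0],
  ],
  claw=[0,0,0.085,0.085,0.085,0.085,0.085],
)

```text
clock: 21.28
ee_pos: [0.5526, 0.2576, 0.1459]
tcp_rot: [0.831, 0.492, 0.216, 0.144]
contact_force: [-0.1, -0.8, 0.7]
grip_width: 0.994
grasp_force: 0.0
```

>>> carry_out(
  xyz=[
    [0,0,-0.01],
    [0,0,-0.02],
    [0,0,-0.04],
    [0,0,-0.04],
    [0,0,-0.03],
    [0,0,0],
  ],
  twist=[
    [0,0,0],
    [0,0,0],
    [0,0,0],
    [0,0,0],
    [0,0,0],
    [0,0,0],
  ],
  claw=[0.085,0.085,0.085,0.085,0.085,0.085],
)

```text
clock: 22.02
ee_pos: [0.4823, 0.2623, 0.2696]
tcp_rot: [0.831, 0.492, 0.218, 0.142]
contact_force: [0.1, -0.4, 0.1]
grip_width: 0.993
grasp_force: 0.0
```

```bash
python3 chk.py 0 -25; python3 - <<'E'
from plan import *
for k in('top','scene'):
    for l,h in(('key_mid',.075),('key_foot',0),):
        print(k,l,proj(k,[SEAT+h*B[:,2]])[0],[(np.round(x['pixel'],1),round(x['score'],2)) for x in viewer.tip_of(k,l)])
    P=proj(k,[SEAT+.136*B[:,2]])[0]; print('handle centre pred',P)
    for q in viewer.regions_of(k,'key_mid'): print(np.round(q['bbox']),round(q['score'],2))
E
```

```text
t 22.025 ee [0.4823 0.2623 0.2696] foot in seat mm [  3.4437   1.3729 140.4795] psi -25.782854386601247 tilt err 0.34935741903948025
F seat [ 0.1265 -0.427   0.0445] M [-0.0056  0.5048 -0.0047] w 0.9931824397037443 0.0 q [-1.5122 -0.2615  0.5683  2.0026  0.6411  1.1249 -1.6543]
rotvec (tool) [ 0.0007 -0.0061 -0.0137]
shift in present tool [-0.0031 -0.0025  0.1405] in goal tool axes [-0.0022 -0.0025  0.1405]
cam in tcp [ 0.0667 -0.0001 -0.1669]
Mn 0.011915609272839623
top [(array([154.6, 183.3]), 0.65)]
scene [(array([507.5, 216.2]), 0.87)]
tip in seat mm [62.909  78.4228 23.9029] [np.float64(0.00125468992776105), np.float64(0.0012546899277611561)]
top on plane [63.3299 76.3271 26.    ]
scene on plane [87.9978 73.1294 26.    ]Traceback (most recent call last):
  File "<stdin>", line 1, in <module>
  File "plan.py", line 10, in <module>
    h,psi=float(sys.argv[1]),float(sys.argv[2])
                ~~~~~~~~^^^
IndexError: list index out of range
```

```bash
python3 - 0 0 <<'E'
from plan import *
print('---')
for k in('top','scene'):
    viewer.read_camera(k)
    print(k,'pred mid,handle,foot',proj(k,[SEAT+h*B[:,2] for h in(.075,.136,0)]).round())
    print([(np.round(x['pixel']),round(x['score'],2)) for x in viewer.tip_of(k,'key_mid')])
    for q in viewer.regions_of(k,'key_mid'): print(np.round(q['bbox']),round(q['score'],2))
E
```

```text
t 22.225 ee [0.4826 0.2606 0.2663] foot in seat mm [  1.8521  -0.8356 137.4474] psi -25.72723372889103 tilt err 0.06638329344234306
F seat [-0.5062  1.284   0.2477] M [0.0229 0.5407 0.0024] w 0.9981469731656474 0.0 q [-1.5113 -0.2568  0.5712  2.0056  0.6405  1.1229 -1.6538]
rotvec (tool) [ 0.0011  0.0003 -0.449 ]
shift in present tool [-0.     -0.0019  0.1374] in goal tool axes [ 0.0007 -0.0015  0.1374]
cam in tcp [ 0.0667 -0.0001 -0.1669]
---
top pred mid,handle,foot [[179. 214.]
 [171. 222.]
 [187. 205.]]
[(array([177., 220.]), 0.97), (array([353., 119.]), 0.97), (array([373., 304.]), 0.81), (array([349., 244.]), 0.79), (array([268., 125.]), 0.63), (array([269., 280.]), 0.47)]
[353. 119.  57.  46.] 0.94
[267. 114.  29.  56.] 0.8
[353. 240.  14.  48.] 0.72
[172. 223.  46.  39.] 0.66
[272. 278.  12.  74.] 0.48
scene pred mid,handle,foot [[468. 189.]
 [471. 163.]
 [465. 220.]]
[(array([369., 267.]), 0.93), (array([467., 187.]), 0.75), (array([283., 157.]), 0.72), (array([294., 184.]), 0.68)]
[293. 180.  18.  57.] 0.98
[282. 155.  30.  52.] 0.96
[256. 253.  78.  94.] 0.92
[473. 182.  49.  56.] 0.87
[374. 258.  36. 100.] 0.78
```

```bash
python3 -c "
from plant import manip
print(manip.sign_off())"
```

```text
the job is handed in; nothing more can be done
None
```

The job is handed in: the key went fully home with the clamp at its back stop, then turned the clamp clockwise to its end stop (tip about 59 mm up the slope), and now stands released in the recess.

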